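# Set the tilting inspection table on its gauge block

### The job

Set the tilting inspection table to its steepest gauged angle: stand the tallest of the three steel gauge blocks upright in the middle of the bright strip on the table's base, while the plate is still raised, and let go of it. Then push the raised plate's bare free end over and down so that the plate comes to rest with its roll on top of that block.

Things in the scene. Friction and masses are not known exactly. Their poses are not given: they have to be found in the camera images.
- block_tall: Tallest of three plain steel gauge blocks standing on the bench: 40 x 30 mm in plan, 60 mm high, about 0.5 kg (the others have the same plan but are 45 and 30 mm high). Origin: centre of its underside; x along the 40 mm side, y along the 30 mm side, z up.
- seat (a point): Middle of the bright strip (50 mm in x, 116 in y) on top of the table's fixed dark base plate (240 x 120 x 20 mm), 20 mm above the bench, 60 mm from the base's free end. x: level, from hinge to free end; y: along the hinge line; z up. The hinge axis lies 150 mm behind it (-x), 10 mm above the strip. On the 60 mm block the roll comes down almost over this point.
- tilt (a joint): Angle of the aluminium plate above flat, rad; starts 1.15 to 1.4, stop 1.47. sin(angle) = block height / 160 mm: 0.384 on the 60 mm block. Stiff hinge: it stays where left above about 0.9, takes under 6 N at the free end to push over, below about 0.7 sinks slowly by itself until stopped. Under it, 160 mm from the hinge, is a 20 mm steel roll that would touch the base at 0.
- press (a point): Where to push: on the plate's top face, mid-width, 162 mm from the hinge axis and 18 mm from the free edge (plate 100 wide, 12 thick; top face 16 mm off the hinge axis; bare beyond 125 mm, a circuit board before). Moves with the plate: x hinge to free end, z out of the top face. While raised this face looks away from the seat: push from the hinge side.
There are look-alikes about, which are no part of the job. Leave any blue look-alike of the block_tall alone.

How it is judged (in metres and radians):
On the way:
1. the tallest block stands, let go, in the middle of the bright strip while the plate is still raised (horizontal distance between block_tall and seat below 0.02 m and height (world z) of block_tall between 0.016 and 0.024 m and angle between block_tall's own z axis and vertical below 0.1 rad and contact force between the fingers and block_tall below 0.1 N and value of joint tilt above 0.6 rad), for 0.2 s.
At the end, for the whole second after the job is handed in: The 60 mm block stands upright (within 6 degrees) on the base, its centre within 20 mm of the middle of the bright strip, and the plate rests on it at 0.384 rad (within 0.03 rad), everything at rest (value of joint tilt between 0.355 and 0.415 rad and horizontal distance between block_tall and seat below 0.02 m and height (world z) of block_tall between 0.016 and 0.024 m and angle between block_tall's own z axis and vertical below 0.1 rad and linear speed of block_tall below 0.02 m/s and velocity of joint tilt between -0.05 and 0.05 rad/s); the robot touches nothing.
It also fails if it takes over 54 s, if anything falls off the work surface, if the arm or the gripper's body presses on something with over 40 N, if the wrist force passes 120 N, or if a joint passes its speed limit or range.

### The arm

A 7-joint arm with a two-finger parallel gripper is mounted at the origin on the work surface. World frame = base frame: x ahead of the robot, y to its left, z up, the work surface at z = 0. Lengths are in m, angles in degrees, forces in N, time in s.
With the tool pointing down it reaches from about 0.35 to 0.775 m from the base axis. Payload 3.1 kg.
Tool frame: the origin (TCP) lies on the mounting face of the last link; the fingertips stand 173 mm ahead of it and the grasp point (between the pads) lies 155 mm ahead of it; z points along the fingers, y is the line along which they close (so a half turn about z gives the same grasp; the last joint's range is limited). The gripper opens to 85 mm and grips with 20 to 120 N. Pads are 22 mm wide; open, the fingers measure 114 mm over their backs; the gripper's body (76 mm by 85 mm) begins 54 mm behind the grasp point. The pads swing forward as they close: fully open they stand 13 mm farther back than shut.
Start: joints at [-78.363, 17.813, 0.802, 86.603, -0.252, 75.585, -1.558], TCP at [0.133, 0.534, 0.405] pointing down, gripper open.
Joint ranges: [-154.91, 154.91], [-16.99, 109.72], [-72.82, 74.43], [7.12, 147.25], [-82.49, 262.49], [11.32, 116.49], [-174.64, 174.64]. Speed limits (degrees/s): [159.86, 159.86, 180, 180, 180, 180, 180].

### API

Orientations are given as a 3x3 rotation matrix whose columns are the frame's x, y, z axes.
In Python, from station import robot, vision gives the robot as it stands. The module is installed in compiled form; this text tells all that it offers.
- The arm moves only by the tool carry_out, never from a script. Its argument "increments" is a list of rows, each a list of 3 entries, a list of its own where there are three numbers: the gripper command: -1 is shut, 1 is fully open, values between are in proportion, then the shift along the world's x, y, z in cm, then the turn about the world's z in degrees. A call has exactly 10 rows; each row is the pose to reach, as a shift and turn from the pose commanded when the call began; what a row does not reach only later rows make up. A row lasts 1/8 s, in which the tool goes at most 62.5 mm and 10.7 degrees, less where a joint would pass 70% of its speed; a pose out of reach is approached as far as the arm can. A call with a gripper value outside its range is refused whole. The fingers move at their own pace and stop on an object; the grip force is fixed at half the most. Time passes only in rows, so rows that repeat a pose let the fingers close, or fill a call up. It gives the time, the measured TCP pose, the force, the opening and the grip force at its end, in the units of the state.
- robot.sense(): the state, without advancing time (a new reading comes with each control period).
- vision.camera(name): name is "scene" or "top" or "wrist"; returns a dict with "frame" (384x512x3 uint8, red, green, blue), "fx", "fy", "cx", "cy" (pixels), "k1" (the pictures are not rectified: a ray, as slopes to the right and down, at radius r is drawn at 1 + k1 r^2 times it, then the intrinsics apply), "position" and "attitude" of the camera in the world. Camera axes: x right, y down, z forward; pixel columns grow to the right and rows downward; lengths in m; the calibration is good to about 2 mm. A picture is of the moment at which its call begins. There is no depth.
- robot.sign_off(): hands the job in; it is judged then, once.
The state is a dict: "time": time; "qpos": joint angles; "joint_velocities": joint speeds; "tau": joint torques, N m; "eef_pos": TCP position; "tool_rot": TCP orientation; "wrist_force": force on the tool from outside, world axes, zero at the start; "wrist_torque": the same for the moment, N m; "width": opening from 0.0 (shut) to 1.0 (fully open); "gripper_force": force on a finger pad.
Only numpy, scipy, OpenCV 4.12 (cv2) and the standard library are available. Lean on these libraries where they do the work, as an engineer would, in place of code of your own. Each camera call takes 0.05 s, during which the arm holds its last target. There are 200 camera calls.

## Working session

There is one attempt and no reset: what is moved stays moved. The work goes in short steps, Python scripts to look and compute and a tool call to move; the robot and the scene stay as the last step left them, time stands still between calls to the robot, and variables do not carry over. Pictures are saved under pics/ and viewed, at most 10 in all, crops included, and the job is handed in when it is done.

Besides the shell and the picture viewer there is one more tool, called after ">>>" in YAML: its name, and indented under it one key for each argument. carry_out: Moves the arm, as the interface text tells. Its arguments: {"type":"object","properties":{"increments":{"type":"array"}},"required":["increments"]}

```bash
mkdir -p pics; cat > h.py <<'E'
import numpy as np, cv2
from station import robot, vision
def ray(c,u,v):
    K=np.array([[c["fx"],0,c["cx"]],[0,c["fy"],c["cy"]],[0,0,1]],float)
    x=np.array([(u-c["cx"])/c["fx"],(v-c["cy"])/c["fy"]]); s=x.copy()
    for _ in range(20): s=x/(1+c["k1"]*(s@s))
    return np.array(c["position"]),np.array(c["attitude"])@np.array([s[0],s[1],1])
def onz(c,u,v,z):
    p,d=ray(c,u,v); return p+d*(z-p[2])/d[2]
def proj(c,P):
    q=np.array(c["attitude"]).T@(np.array(P)-c["position"]); s=q[:2]/q[2]; s=s*(1+c["k1"]*(s@s))
    return c["fx"]*s[0]+c["cx"],c["fy"]*s[1]+c["cy"]
def save(c,n): cv2.imwrite(n,c["frame"][:,:,::-1])
E
python3 - <<'E'
from h import *
import pickle
cs={n:vision.camera(n) for n in("scene","top")}
pickle.dump(cs,open("c0.pkl","wb"))
for n,c in cs.items(): print(n,c["position"],np.round(c["attitude"],3),c["fx"],c["k1"])
a=[c["frame"] for c in cs.values()]
for n in cs: save(cs[n],f"pics/{n}0.png")
E
```

```text
scene [0.77542536 0.32076107 0.72989981] [[-0.859  0.44  -0.261]
 [ 0.512  0.742 -0.434]
 [ 0.003 -0.506 -0.862]] 377.7465875264054 -0.08883879010717201
top [ 0.47002484 -0.04527215  0.71259637] [[-0.029 -0.991  0.13 ]
 [-0.999  0.026 -0.023]
 [ 0.02  -0.13  -0.991]] 348.98607697077665 -0.035445468800258444
```

View pics/scene0.png

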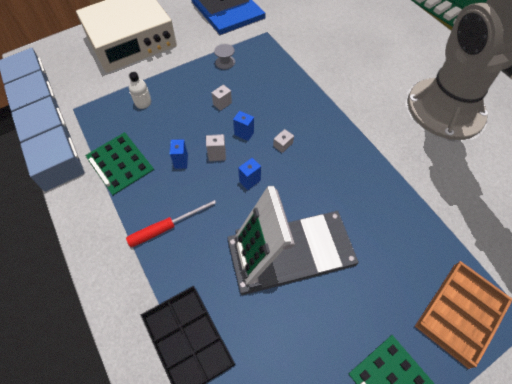

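View pics/top0.png

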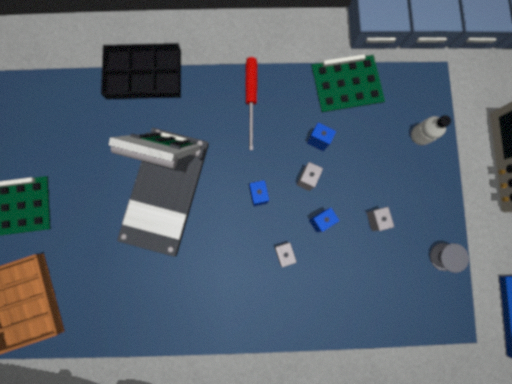

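The scene view shows steel blocks at (221,97), (216,148) and (284,140), with blue ones at (243,125), (178,153) and (250,173). The top view shows steel at (310,175), (381,218) and (286,254), and blue at (321,136), (259,192) and (324,219). The table's strip is at top (155,218). The plate is raised, with its free end toward the robot and its board face away. Next I'll triangulate the heights of the steel tops.

```bash
python3 - <<'E'
from h import *
import pickle
cs=pickle.load(open("c0.pkl","rb"))
s=cs["scene"]["frame"][70:200,150:310]; t=cs["top"]["frame"][120:280,100:410]
cv2.imwrite("pics/z.png",np.vstack([cv2.resize(s,None,fx=2.2,fy=2.2,interpolation=2),np.zeros((1,352,3),np.uint8)])[:,:,::-1])
Z=np.zeros((600,800,3),np.uint8); a=cv2.resize(s,(345,280),interpolation=2); b=cv2.resize(t,(581,300),interpolation=2)
Z[:280,:345]=a; Z[300:600,:581]=b
tt=cs["top"]["frame"][185:265,110:200]; Z[0:300,400:738]=cv2.resize(tt,(338,300),interpolation=2)
cv2.imwrite("pics/z.png",Z[:,:,::-1])
# dark dots in tops: triangulate
def dot(c,u,v):
    g=cv2.cvtColor(c["frame"],cv2.COLOR_RGB2GRAY).astype(float)
    hs=c["frame"].astype(int); sat=hs.max(2)-hs.min(2)
    m=((sat<40)&(g>110)).astype(np.uint8)
    n,l,st,ce=cv2.connectedComponentsWithStats(m)
    i=np.argmin(np.hypot(*(ce[1:]-[u,v]).T))+1
    w=g[v-7:v+8,u-7:u+8]; k=np.unravel_index(np.argmin(w[3:12,3:12]),(9,9)); 
    return (u-4+k[1],v-4+k[0]),st[i],ce[i]
S=[(221,97),(216,146),(284,139)];T=[(381,218),(310,175),(286,254)]
for u in S: print("S",u,dot(cs["scene"],*u))
for u in T: print("T",u,dot(cs["top"],*u))
for a in S:
  for b in T:
    ds=dot(cs["scene"],*a)[0];dt=dot(cs["top"],*b)[0]
    p,d=ray(cs["scene"],*ds);q,e=ray(cs["top"],*dt)
    x=np.linalg.lstsq(np.c_[d,-e],q-p,rcond=None)[0]
    A=p+d*x[0];B=q+e*x[1];print(a,b,np.round((A+B)/2,3),round(np.linalg.norm(A-B),4))
E
```

```text
S (221, 97) ((np.int64(224), np.int64(99)), array([211,  84,  20,  15, 165], dtype=int32), array([220.80606061,  91.07878788]))
S (216, 146) ((np.int64(218), np.int64(149)), array([206, 134,  19,  13, 221], dtype=int32), array([215.        , 139.84615385]))
S (284, 139) ((np.int64(288), np.int64(143)), array([274, 129,  20,  17, 196], dtype=int32), array([283.41326531, 136.79591837]))
T (381, 218) ((np.int64(383), np.int64(218)), array([374, 207,  20,  24, 333], dtype=int32), array([383.5975976, 218.3963964]))
T (310, 175) ((np.int64(311), np.int64(174)), array([301, 162,  22,  25, 342], dtype=int32), array([311.48830409, 174.1374269 ]))
T (286, 254) ((np.int64(286), np.int64(254)), array([276, 242,  21,  26, 358], dtype=int32), array([285.74022346, 254.65363128]))
(221, 97) (381, 218) [ 0.499 -0.317  0.009] 0.0143
(221, 97) (310, 175) [ 0.566 -0.145  0.196] 0.0042
(221, 97) (286, 254) [ 0.505 -0.128  0.187] 0.1291
(216, 146) (381, 218) [ 0.505 -0.438 -0.335] 0.0502
(216, 146) (310, 175) [ 0.591 -0.172  0.025] 0.0133
(216, 146) (286, 254) [ 0.511 -0.149  0.011] 0.1545
(284, 139) (381, 218) [ 0.466 -0.201  0.046] 0.2115
(284, 139) (310, 175) [ 0.531 -0.087  0.162] 0.1438
(284, 139) (286, 254) [ 0.433 -0.117  0.002] 0.0144
```

View pics/z.png

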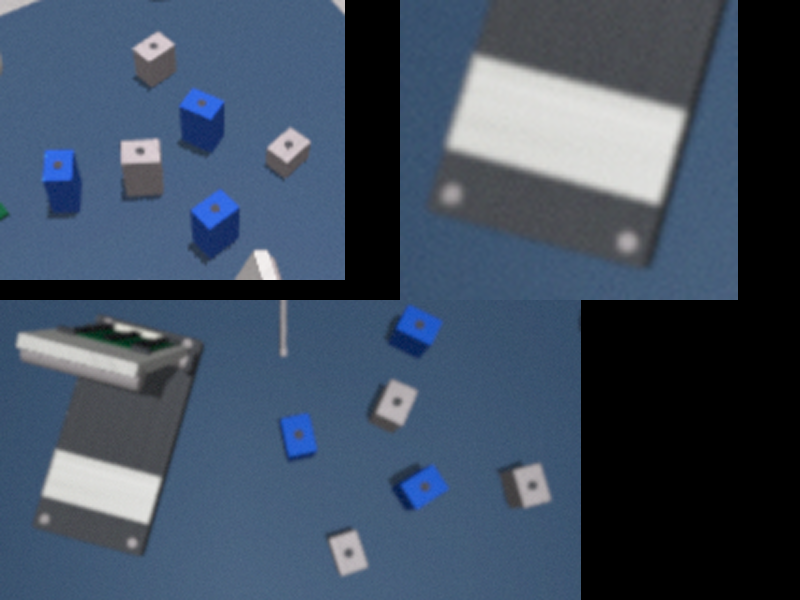

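The close crop shows that the scene block B (215,140) matches top (311,174), A (221,91) matches top (384,218), and C (284,137) matches top (286,254). C looks short, and I'll get the heights of A and B from the numbers.

```bash
python3 - <<'E'
from h import *
import pickle
cs=pickle.load(open("c0.pkl","rb")); s,t=cs["scene"],cs["top"]
for n,a,b in[("A",(221,91.3),(383.9,218.7)),("B",(214.9,140),(311.8,174.4)),("C",(284,137.3),(286.2,254.4))]:
    p,d=ray(s,*a);q,e=ray(t,*b);x=np.linalg.lstsq(np.c_[d,-e],q-p,rcond=None)[0]
    A=p+d*x[0];B=q+e*x[1];print(n,np.round((A+B)/2,4),round(np.linalg.norm(A-B),4))
f=t["frame"].astype(int);m=((f.max(2)-f.min(2)<40)&(f.min(2)>110)).astype(np.uint8)
for n,(u,v),z in[("A",(383,218),.06),("B",(311,174),.06),("C",(286,254),.03),("strip",(155,218),.02)]:
    _,l=cv2.connectedComponents(m); k=l[v-8:v+9,u-8:u+9]; i=np.bincount(k[k>0]).argmax()
    c=max(cv2.findContours((l==i).astype(np.uint8),0,2)[0],key=cv2.contourArea)
    r=cv2.boxPoints(cv2.minAreaRect(c)); P=np.array([onz(t,*x,z)[:2] for x in r])
    E=np.roll(P,-1,0)-P; print(n,r.round(1).tolist(),"ctr",P.mean(0).round(4),"sides",np.linalg.norm(E,axis=1).round(4)[:2],"dirs",np.degrees(np.arctan2(E[:2,1],E[:2,0])).round(1))
st=robot.sense();print(np.round(st["tool_rot"],3),st["eef_pos"],st["time"])
E
```

```text
A [ 0.5011 -0.3119  0.0392] 0.0012
B [ 0.5894 -0.1716  0.055 ] 0.0011
C [ 0.4373 -0.1193  0.023 ] 0.0024
A [[372.8999938964844, 210.5], [387.8999938964844, 205.89999389648438], [394.20001220703125, 226.3000030517578], [379.20001220703125, 230.89999389648438]] ctr [ 0.5012 -0.3035] sides [0.0306 0.0401] dirs [ -74.9 -166.9]
B [[299.5, 180.1999969482422], [308.3999938964844, 161.0], [323.3999938964844, 168.0], [314.5, 187.1999969482422]] ctr [ 0.5896 -0.1704] sides [0.0414 0.0316] dirs [ -27.  -116.7]
C [[274.6000061035156, 246.8000030517578], [289.8999938964844, 241.6999969482422], [296.70001220703125, 262.1000061035156], [281.3999938964844, 267.20001220703125]] ctr [ 0.4386 -0.1182] sides [0.0314 0.0411] dirs [ -73.5 -163.6]
strip [[121.0999984741211, 224.5], [128.3000030517578, 197.8000030517578], [186.5, 213.5], [179.1999969482422, 240.1999969482422]] ctr [0.5147 0.1393] sides [0.0544 0.1209] dirs [ -14.3 -106.6]
[[-0.97   0.242 -0.   ]
 [ 0.242  0.97  -0.002]
 [-0.    -0.002 -1.   ]] [0.13320432 0.53332327 0.40373144] 0.1
```

Tops come out at about 55, 39 and 23 mm, with a constant bias of around -5 mm. So B at (0.589, -0.171) is the 60 mm block, well apart from the blue ones. I'll move above it now.

>>> carry_out:
  increments:
    - [1,[3,-5,0],0]
    - [1,[6,-10,0],0]
    - [1,[9,-15,0],-2]
    - [1,[12,-20,0],-4]
    - [1,[15,-25,0],-6]
    - [1,[18,-30,0],-8]
    - [1,[21,-35,0],-10]
    - [1,[24,-40,0],-12]
    - [1,[27,-45,0],-12.7]
    - [1,[30,-50,0],-12.7]

```text
time: 1.35
eef_pos: [0.4336, 0.032, 0.4046]
tool_rot: [[-0.893, 0.449, 0.0], [0.449, 0.893, 0.001], [0.0, 0.001, -1.0]]
wrist_force: [0.7, 1.2, -0.1]
width: 1.002
gripper_force: 0.0
```

>>> carry_out:
  increments:
    - [1,[3,-4,-1],0]
    - [1,[6,-8,-3],0]
    - [1,[9,-12,-5],0]
    - [1,[12,-16,-7],0]
    - [1,[14,-19,-9],0]
    - [1,[15.5,-20.5,-10],0]
    - [1,[15.5,-20.5,-10],0]
    - [1,[15.5,-20.5,-10],0]
    - [1,[15.5,-20.5,-10],0]
    - [1,[15.5,-20.5,-10],0]

```text
time: 2.6
eef_pos: [0.5882, -0.1705, 0.3054]
tool_rot: [[-0.894, 0.449, 0.001], [0.449, 0.894, 0.001], [-0.001, 0.001, -1.0]]
wrist_force: [0.3, -0.5, -0.3]
width: 1.0
gripper_force: 0.0
```

```bash
python3 - <<'E'
from h import *
c=vision.camera("wrist"); st=robot.sense(); print(st["time"],st["eef_pos"],np.round(st["tool_rot"],3),c["position"],st["wrist_force"])
f=c["frame"].astype(int);m=((f.max(2)-f.min(2)<45)&(f.min(2)>100)).astype(np.uint8)
cs=[x for x in cv2.findContours(m,0,2)[0] if cv2.contourArea(x)>300]
for x in cs:
    r=cv2.boxPoints(cv2.minAreaRect(x)); P=np.array([onz(c,*q,.06)[:2] for q in r]);E=np.roll(P,-1,0)-P
    print(r.mean(0).round(0),P.mean(0).round(4),np.linalg.norm(E,axis=1)[:2].round(4),np.degrees(np.arctan2(E[:2,1],E[:2,0])).round(1))
save(c,"pics/w1.png")
E
```

```text
2.65 [ 0.58820272 -0.17071018  0.30530287] [[-0.894  0.449  0.001]
 [ 0.449  0.894  0.   ]
 [-0.001  0.001 -1.   ]] [ 0.53050894 -0.13974057  0.27380544] [-0.08402127  0.20028547  0.35554708]
[419. 367.] [ 0.8253 -0.1011] [0.0431 0.0873] [100.8   7.2]
[ 98. 364.] [ 0.6725 -0.3982] [0.0909 0.0378] [119.7  26.3]
[ 11. 302.] [ 0.5728 -0.43  ] [0.058  0.0225] [136.8  65.1]
[368. 253.] [ 0.6749 -0.1042] [0.0134 0.0523] [96.8  6.7]
[153. 254.] [ 0.5905 -0.2746] [0.0523 0.0134] [113.1  20.6]
[402. 236.] [ 0.6742 -0.072 ] [0.0067 0.0845] [82.9 -1.7]
[260. 198.] [ 0.5871 -0.1668] [0.0296 0.0498] [ 63.4 -25.5]
[ 88. 177.] [ 0.5075 -0.2854] [0.0484 0.043 ] [102.4  14.6]
[495. 153.] [0.6385 0.0214] [0.0274 0.0336] [ 64.4 -13.1]
[496.  66.] [0.5757 0.0389] [0.024  0.0963] [ 66.6 -14.9]
[237.  11.] [ 0.4567 -0.1199] [0.0289 0.0387] [100.4  17. ]
```

View pics/w1.png

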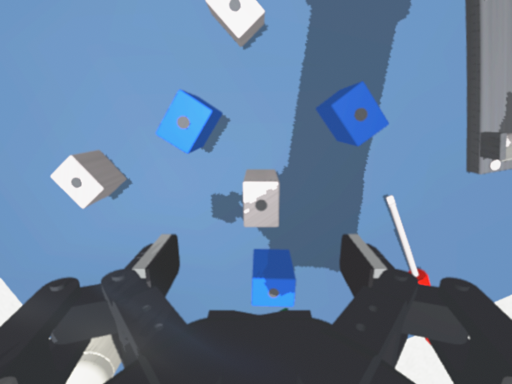

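The wrist view shows the chosen steel block with its dot at (261,205), centred between the fingers. The blue neighbour at (272,280) is clear of the finger paths. Now I'll grasp and lift.

>>> carry_out:
  increments:
    - [1,[0.4,0.1,-3],0]
    - [1,[0.4,0.1,-6],0]
    - [1,[0.4,0.1,-9],0]
    - [1,[0.4,0.1,-11],0]
    - [1,[0.4,0.1,-11.5],0]
    - [1,[0.4,0.1,-11.5],0]
    - [-1,[0.4,0.1,-11.5],0]
    - [-1,[0.4,0.1,-11.5],0]
    - [-1,[0.4,0.1,-11.5],0]
    - [-1,[0.4,0.1,-11.5],0]

```text
time: 3.9
eef_pos: [0.5925, -0.1707, 0.1904]
tool_rot: [[-0.893, 0.45, 0.001], [0.45, 0.893, -0.0], [-0.001, 0.0, -1.0]]
wrist_force: [-0.2, -0.9, 3.3]
width: 0.342
gripper_force: 60.4
```

>>> carry_out:
  increments:
    - [-1,[0,0,0],0]
    - [-1,[0,0,0],0]
    - [-1,[0,0,1],0]
    - [-1,[0,0,3],0]
    - [-1,[0,0,5],0]
    - [-1,[0,0,8],0]
    - [-1,[0,0,10],0]
    - [-1,[0,0,12],0]
    - [-1,[0,0,12],0]
    - [-1,[0,0,12],0]

```text
time: 5.15
eef_pos: [0.5919, -0.1702, 0.3094]
tool_rot: [[-0.893, 0.45, -0.001], [0.45, 0.893, 0.001], [0.001, 0.0, -1.0]]
wrist_force: [-1.4, -0.2, -4.7]
width: 0.341
gripper_force: 59.9
```

```bash
python3 - <<'E'
from h import *
c=vision.camera("wrist"); s=vision.camera("scene"); st=robot.sense(); print(st["time"],st["eef_pos"],np.round(st["tool_rot"],3),st["wrist_force"],st["width"])
cv2.imwrite("pics/w2.png",np.hstack([c["frame"][100:,100:420],s["frame"][50:334,50:370]])[:,:,::-1])
E
```

```text
5.25 [ 0.59179483 -0.17005667  0.30857628] [[-0.893  0.45  -0.002]
 [ 0.45   0.893  0.001]
 [ 0.002 -0.    -1.   ]] [-0.2540856  -0.17005513 -5.09803128] 0.34395003759460363
```

View pics/w2.png

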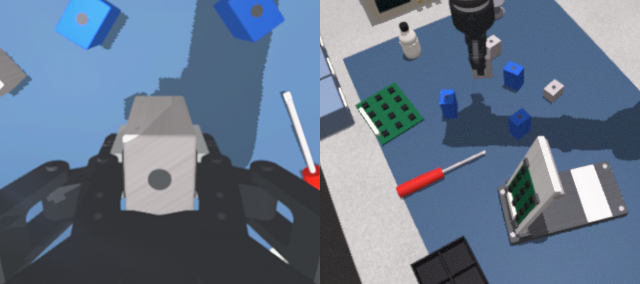

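The block is held squarely, with its top dot at wrist pixel (260,280). Next: the block offset in hand, the seat from both cameras, and the plate tilt.

```bash
python3 - <<'E'
from h import *
import pickle
cs=pickle.load(open("c0.pkl","rb"))
c=vision.camera("wrist"); print("dot",onz(c,260,280,.178), robot.sense()["eef_pos"])
for n,(u,v) in[("scene",(322,243)),("top",(155,218))]:
    t=cs[n];f=t["frame"].astype(int);m=((f.max(2)-f.min(2)<45)&(f.min(2)>120)).astype(np.uint8)
    _,l=cv2.connectedComponents(m);i=l[v,u]
    k=max(cv2.findContours((l==i).astype(np.uint8),0,2)[0],key=cv2.contourArea)
    W=np.array([onz(t,*q[0],.02)[:2] for q in k],np.float32)
    r=cv2.minAreaRect(W*1000);print(n,r); print((cv2.boxPoints(r)).round(0).tolist())
# plate corners: view scene & top crops enlarged
a=cv2.resize(cs["scene"]["frame"][180:300,220:360],None,fx=2.8,fy=2.8,interpolation=2)
b=cv2.resize(cs["top"]["frame"][120:190,100:215],None,fx=3.4,fy=3.4,interpolation=2)
Z=np.zeros((max(a.shape[0],b.shape[0]),a.shape[1]+b.shape[1],3),np.uint8);Z[:a.shape[0],:a.shape[1]]=a;Z[:b.shape[0],a.shape[1]:]=b
print(a.shape,b.shape);cv2.imwrite("pics/pl.png",Z[:,:,::-1])
E
```

```text
dot [ 0.59140042 -0.16768515  0.178     ] [ 0.5918684  -0.17006388  0.30854983]
scene ((515.497314453125, 139.244384765625), (118.72816467285156, 53.5746955871582), 73.66343688964844)
[[473.0, 90.0], [525.0, 75.0], [558.0, 189.0], [506.0, 204.0]]
top ((514.6825561523438, 139.11709594726562), (118.98318481445312, 53.32733154296875), 73.5018081665039)
[[472.0, 90.0], [523.0, 75.0], [557.0, 189.0], [506.0, 204.0]]
(336, 392, 3) (238, 391, 3)
```

View pics/pl.png

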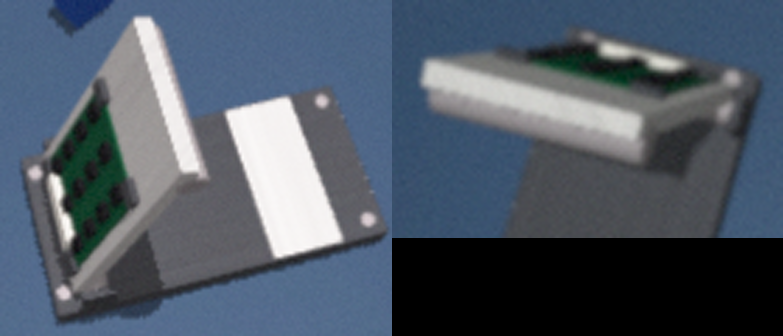

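>>> carry_out:
  increments:
    - [-1,[-3,4,0],0]
    - [-1,[-6,8,0],2]
    - [-1,[-9,12,0],4]
    - [-1,[-12,16,0],6]
    - [-1,[-12,20,0],8]
    - [-1,[-12,24,0],10.3]
    - [-1,[-12,28,0],10.3]
    - [-1,[-11,31,0],10.3]
    - [-1,[-9,30.8,-2],10.3]
    - [-1,[-7.7,30.8,-4],10.3]

```text
time: 6.55
eef_pos: [0.516, 0.138, 0.269]
tool_rot: [[-0.959, 0.282, 0.001], [0.282, 0.959, -0.001], [-0.001, -0.0, -1.0]]
wrist_force: [-0.7, -1.5, -5.2]
width: 0.339
gripper_force: 60.6
```

>>> carry_out:
  increments:
    - [-1,[0,0,-1],0]
    - [-1,[0,0,-2.5],0]
    - [-1,[0,0,-4],0]
    - [-1,[0,0,-4.5],0]
    - [-1,[0,0,-5],0]
    - [-1,[0,0,-5],0]
    - [-1,[0,0,-5],0]
    - [-1,[0,0,-5],0]
    - [-1,[0,0,-5],0]
    - [-1,[0,0,-5],0]

```text
time: 7.8
eef_pos: [0.5153, 0.1376, 0.2198]
tool_rot: [[-0.959, 0.283, 0.0], [0.283, 0.959, 0.0], [-0.0, 0.0, -1.0]]
wrist_force: [0.8, 0.3, -4.7]
width: 0.343
gripper_force: 60.4
```

```bash
python3 - <<'E'
from h import *
import pickle
cs=pickle.load(open("c0.pkl","rb"))
for a,b in [((135,18),(428,60)),((185,180),(645,118))]:
  for a in [(135,18),(185,180)]:
    p,d=ray(cs["scene"],220+a[0]/2.8,180+a[1]/2.8);q,e=ray(cs["top"],100+(b[0]-392)/3.4,120+b[1]/3.4)
    x=np.linalg.lstsq(np.c_[d,-e],q-p,rcond=None)[0];A=p+d*x[0];B=q+e*x[1];print(a,b,np.round((A+B)/2,4),round(np.linalg.norm(A-B),4))
st=robot.sense();print(st["time"],st["eef_pos"],st["wrist_force"])
c=vision.camera("wrist");s=vision.camera("scene")
cv2.imwrite("pics/w3.png",np.hstack([c["frame"],s["frame"][160:304,200:360].repeat(2,0).repeat(2,1)[:384] if 0 else np.vstack([cv2.resize(s["frame"][160:304,200:392],(288,216),interpolation=2),np.zeros((168,288,3),np.uint8)])])[:,:,::-1])
E
```

```text
(135, 18) (428, 60) [0.6141 0.1144 0.286 ] 0.032
(185, 180) (428, 60) [0.6278 0.1602 0.1959] 0.0026
(135, 18) (645, 118) [0.5983 0.0618 0.1987] 0.0015
(185, 180) (645, 118) [0.6114 0.1058 0.0756] 0.0527
7.8 [0.51529919 0.13764351 0.21980728] [ 0.78340587  0.29213617 -4.66763982]
```

View pics/w3.png

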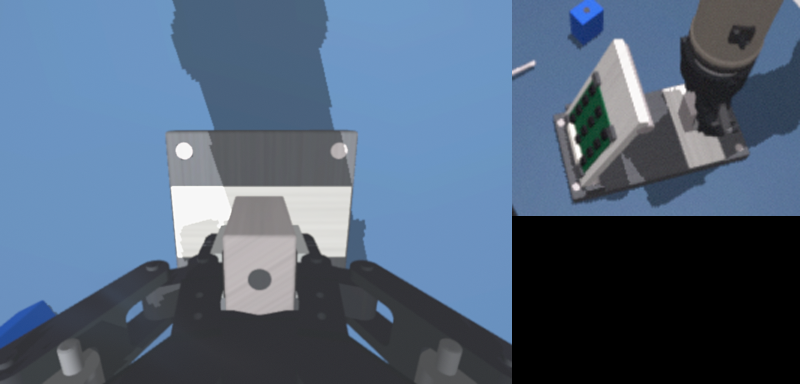

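The wrist view shows the block (dot at 259,280) centred on the strip, which spans columns 172–352, and the plate is well clear at a tilt of about 1.2. I'll lower, release and retreat upward.

>>> carry_out:
  increments:
    - [-1,[0,0,-0.5],0]
    - [-1,[0,0,-0.8],0]
    - [-1,[0,0,-0.95],0]
    - [-1,[0,0,-0.95],0]
    - [-1,[0,0,-0.95],0]
    - [1,[0,0,-0.95],0]
    - [1,[0,0,-0.95],0]
    - [1,[0,0,-0.95],0]
    - [1,[0,0,-0.95],0]
    - [1,[0,0,-0.95],0]

```text
time: 9.15
eef_pos: [0.5153, 0.1377, 0.2102]
tool_rot: [[-0.959, 0.283, 0.0], [0.283, 0.959, 0.0], [-0.0, 0.0, -1.0]]
wrist_force: [-0.1, -0.6, -0.3]
width: 1.003
gripper_force: 0.0
```

>>> carry_out:
  increments:
    - [1,[0,0,0],0]
    - [1,[0,0,1],0]
    - [1,[0,0,3],0]
    - [1,[0,0,6],0]
    - [1,[0,0,10],0]
    - [1,[0,0,14],0]
    - [1,[0,0,18],0]
    - [-1,[0,0,21],0]
    - [-1,[0,0,21],0]
    - [-1,[0,0,21],0]

```text
time: 10.4
eef_pos: [0.5149, 0.1375, 0.4196]
tool_rot: [[-0.959, 0.283, -0.001], [0.283, 0.959, -0.0], [0.001, -0.0, -1.0]]
wrist_force: [0.7, -0.2, 0.5]
width: 0.378
gripper_force: 0.0
```

```bash
python3 - <<'E'
from h import *
c=vision.camera("wrist"); s=vision.camera("scene");st=robot.sense();print(st["time"],st["eef_pos"],st["width"])
cv2.imwrite("pics/w4.png",np.hstack([c["frame"],np.vstack([cv2.resize(s["frame"][160:304,200:392],(288,216),interpolation=2),np.zeros((168,288,3),np.uint8)])])[:,:,::-1])
import pickle;pickle.dump(c,open("c4.pkl","wb"))
E
```

```text
10.5 [0.51474245 0.13762127 0.41881077] 0.19262160322975524
```

View pics/w4.png

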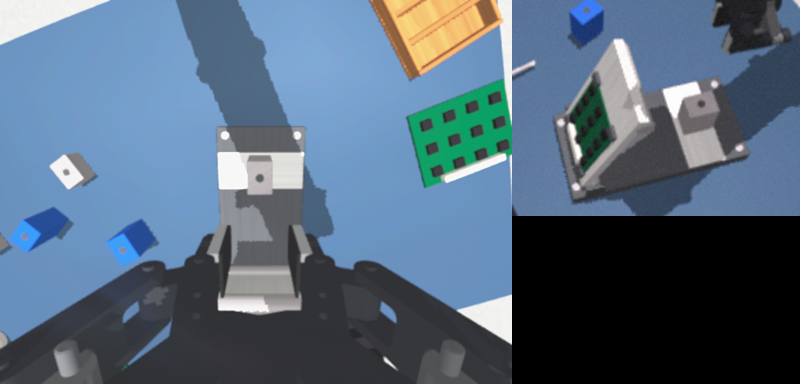

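The block stands alone, mid-strip, with its dot at wrist (259,178), and the plate is still raised. I'll go behind the plate with the fingers shut.

>>> carry_out:
  increments:
    - [-1,[2,-0.6,1.5],0]
    - [-1,[6,-1.8,2],0]
    - [-1,[10,-3,2],0]
    - [-1,[14,-4.1,2],0]
    - [-1,[15.8,-4.7,1],0]
    - [-1,[15.8,-4.7,-2],0]
    - [-1,[15.8,-4.7,-4.5],0]
    - [-1,[15.8,-4.7,-6],0]
    - [-1,[15.8,-4.7,-6],0]
    - [-1,[15.8,-4.7,-6],0]

```text
time: 11.75
eef_pos: [0.6735, 0.0906, 0.3612]
tool_rot: [[-0.959, 0.283, 0.002], [0.283, 0.959, 0.0], [-0.002, 0.001, -1.0]]
wrist_force: [-0.1, -0.2, -0.3]
width: 0.002
gripper_force: 0.0
```

>>> carry_out:
  increments:
    - [-1,[-1,0.3,0],0]
    - [-1,[-2,0.6,0],0]
    - [-1,[-2.8,0.8,0],0]
    - [-1,[-3.4,1,0],0]
    - [-1,[-4,1.2,0],0]
    - [-1,[-4.6,1.35,0],0]
    - [-1,[-5.1,1.5,0],0]
    - [-1,[-5.5,1.6,0],0]
    - [-1,[-5.9,1.75,-0.4],0]
    - [-1,[-6.1,1.8,-0.5],0]

```text
time: 13.0
eef_pos: [0.6118, 0.1088, 0.3551]
tool_rot: [[-0.959, 0.283, -0.001], [0.283, 0.959, 0.0], [0.001, 0.0, -1.0]]
wrist_force: [0.8, -0.4, 1.5]
width: -0.002
gripper_force: 0.8
```

```bash
python3 - <<'E'
from h import *
s=vision.camera("scene");t=vision.camera("top");st=robot.sense();print(st["time"],st["eef_pos"],st["wrist_force"],st["width"])
cv2.imwrite("pics/w5.png",np.hstack([cv2.resize(s["frame"][140:304,200:392],(448,383),interpolation=2),cv2.resize(t["frame"][100:260,70:220],(352,383),interpolation=2)])[:,:,::-1])
E
```

```text
13.1 [0.61177505 0.10884898 0.3548738 ] [ 0.32143155 -0.48318498 -0.27660164] -0.004811123532084503
```

View pics/w5.png

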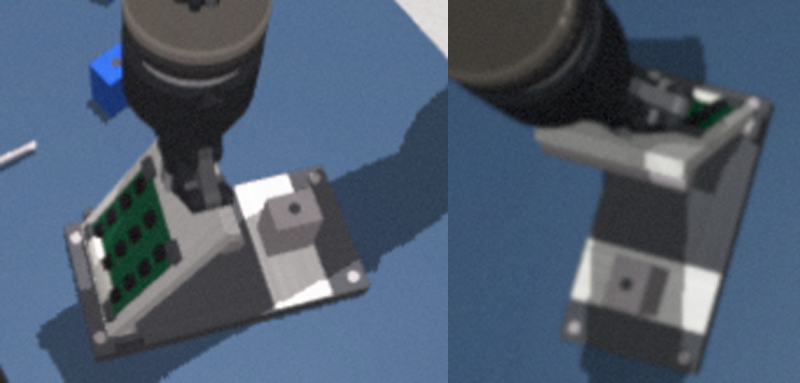

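The tip is in contact and the plate is now about 1.1 rad, with the block undisturbed at (295,209) in the left view. I'll follow the arc down.

>>> carry_out:
  increments:
    - [-1,[-0.72,0.21,-0.32],0]
    - [-1,[-1.43,0.42,-0.66],0]
    - [-1,[-2.11,0.62,-1.05],0]
    - [-1,[-2.78,0.82,-1.48],0]
    - [-1,[-3.42,1.01,-1.93],0]
    - [-1,[-4.05,1.19,-2.42],0]
    - [-1,[-4.64,1.37,-2.94],0]
    - [-1,[-5.22,1.54,-3.5],0]
    - [-1,[-5.75,1.7,-4.08],0]
    - [-1,[-6.28,1.85,-4.69],0]

```text
time: 14.35
eef_pos: [0.5491, 0.1272, 0.3078]
tool_rot: [[-0.959, 0.283, -0.0], [0.283, 0.959, -0.0], [0.0, -0.0, -1.0]]
wrist_force: [1.4, 0.4, -0.9]
width: -0.001
gripper_force: 0.0
```

>>> carry_out:
  increments:
    - [-1,[-0.5,0.15,-0.65],0]
    - [-1,[-0.94,0.28,-1.3],0]
    - [-1,[-0.94,0.28,-1.3],0]
    - [-1,[-0.94,0.28,0],0]
    - [-1,[-0.94,0.28,4],0]
    - [-1,[-0.94,0.28,9],0]
    - [-1,[-0.94,0.28,14],0]
    - [-1,[-0.94,0.28,18],0]
    - [-1,[-0.94,-2,18],0]
    - [-1,[-0.94,-6,18],0]

```text
time: 15.6
eef_pos: [0.5403, 0.068, 0.4903]
tool_rot: [[-0.96, 0.279, 0.004], [0.279, 0.96, 0.001], [-0.003, 0.002, -1.0]]
wrist_force: [-0.6, -0.5, -0.0]
width: -0.003
gripper_force: 0.0
```

>>> carry_out:
  increments:
    - [-1,[0,-5,0],0]
    - [-1,[0,-10,0],0]
    - [-1,[0,-15,0],0]
    - [-1,[0,-20,0],0]
    - [-1,[0,-24,0],0]
    - [-1,[0,-24,0],0]
    - [-1,[0,-24,0],0]
    - [-1,[0,-24,0],0]
    - [-1,[0,-24,0],0]
    - [-1,[0,-24,0],0]

```text
time: 16.85
eef_pos: [0.5403, -0.1721, 0.4883]
tool_rot: [[-0.96, 0.281, 0.0], [0.281, 0.96, 0.0], [-0.0, 0.0, -1.0]]
wrist_force: [-0.0, 0.5, -0.2]
width: -0.001
gripper_force: 0.0
```

```bash
python3 - <<'E'
from h import *
import pickle
s=vision.camera("scene");t=vision.camera("top");st=robot.sense();print(st["time"],st["eef_pos"],st["wrist_force"])
pickle.dump((s,t),open("c6.pkl","wb"))
for n,c in(("s",s),("t",t)):
  for th in(.384,.6):
    print(n,th,[np.round(proj(c,np.array([.659,.097,.03])+(180*np.cos(th)-16*np.sin(th))*1e-3*np.array([-.959,.283,0])+k*np.array([.283,.959,0])+np.array([0,0,(180*np.sin(th)+16*np.cos(th))*1e-3])),0).tolist() for k in(-.05,.05)])
cv2.imwrite("pics/w6.png",np.hstack([cv2.resize(s["frame"][180:304,200:376],(448,315),interpolation=2),cv2.resize(t["frame"][115:265,80:220],(352,315),interpolation=2)])[:,:,::-1])
E
```

```text
16.95 [ 0.5401319  -0.17249263  0.48834435] [ 0.53402671 -0.05652323  0.48506669]
s 0.384 [[325.0, 197.0], [344.0, 246.0]]
s 0.6 [[316.0, 191.0], [336.0, 242.0]]
t 0.384 [[165.0, 229.0], [110.0, 214.0]]
t 0.6 [[164.0, 216.0], [106.0, 200.0]]
```

View pics/w6.png

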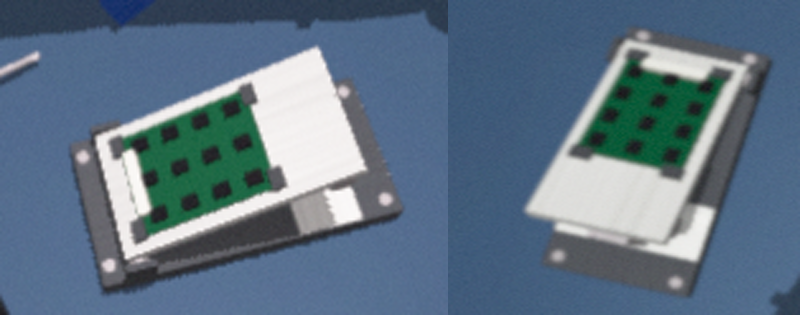

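The plate's free corners are at scene (326,198) and (344,246), which match the 0.384 rad prediction, and the block is under the roll. I'll let it settle and check that nothing moves.

>>> carry_out:
  increments:
    - [-1,[0,0,0],0]
    - [-1,[0,0,0],0]
    - [-1,[0,0,0],0]
    - [-1,[0,0,0],0]
    - [-1,[0,0,0],0]
    - [-1,[0,0,0],0]
    - [-1,[0,0,0],0]
    - [-1,[0,0,0],0]
    - [-1,[0,0,0],0]
    - [-1,[0,0,0],0]

```text
time: 18.2
eef_pos: [0.5401, -0.1729, 0.4883]
tool_rot: [[-0.959, 0.283, 0.0], [0.283, 0.959, 0.0], [-0.0, 0.0, -1.0]]
wrist_force: [0.2, 0.3, 0.4]
width: -0.001
gripper_force: 0.0
```

```bash
python3 - <<'E'
from h import *
import pickle
o=pickle.load(open("c6.pkl","rb"));ok=1
for a,n,(y,x) in zip(o,("scene","top"),((180,220),(115,90))):
    b=vision.camera(n)["frame"]; g=[cv2.GaussianBlur(f[y:y+120,x:x+130],(5,5),0).astype(int) for f in(a["frame"],b)]
    m=abs(g[0]-g[1]).max();print(n,m);ok&=m<30
print(ok and robot.sign_off())
E
```

```text
scene 12
top 6
the job is handed in; nothing more can be done
None
```

The job is handed in: the 60 mm block stands mid-strip and the plate rests on it at about 0.384 rad, judged from the images, with the arm clear and nothing moving, at about 18 s of the 54 s limit; the verdict was not shown.

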